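# Get the rear spanner off a full hook

## Robot

A 6-joint arm with a two-finger parallel gripper is mounted at the origin on the work surface. World frame = base frame: x ahead of the robot, y to its left, z up, the work surface at z = 0. Lengths are in mm, angles in rad, forces in N, time in s.
With the tool pointing down it reaches from about 325 to 900 mm from the base axis. Payload 6.1 kg.
Tool frame: the origin (TCP) lies at the very end of the fingers, on their centre line; the grasp point (between the pads) lies 19 mm behind it; z points along the fingers, y is the line along which they close (so a half turn about z gives the same grasp; the last joint's range is limited). The gripper opens to 87 mm and grips with 3 to 60 N. Pads are 19 mm wide; open, the fingers measure 117 mm over their backs; the gripper's body (75 mm by 190 mm) begins 51 mm behind the grasp point.
Start: joints at [1.143, 0.22, 1.526, -0, 1.395, -0.126], TCP at [185.773, 596.744, 185.838] pointing down, gripper open.
Joint ranges: [-2.98, 2.98], [-0.91, 2.08], [0.09, 2.57], [-1.24, 4.39], [0.2, 2.65], [-2.68, 2.68]. Speed limits (rad/s): [2.57, 2.57, 3.01, 3.14, 3.14, 3.14].

## Interface

Orientations are given as a unit quaternion [w, x, y, z].
In Python, from cell import arm gives the robot as it stands.
- The arm moves only by the shell command python3 -m crank 'ROWS' [FORCE]. ROWS is JSON, a list of rows, each a list of 5 numbers: the closure, from -1 (fully open) to 1 (shut), so that 0 is half open, then the shift along the tool's x, y, z in units of 0.04 m (1.0 is 0.04 m), then the turn about the tool's z in units of 8 degrees (1.0 is 8 degrees). In form: [[hand, tx, ty, tz, yaw], ...]. A call has 1 to 12 rows; each row shifts and turns the commanded pose from where the row before left it, along the tool's axes as they then stand; what a row does not reach is not made up. A row lasts 1/10 s, in which the tool goes at most 50 mm and 8.59 degrees, less where a joint would pass 70% of its speed; a pose out of reach is approached as far as the arm can. A call with a number of a shift or a turn outside -1 to 1 is refused whole. A call with a gripper value outside its range is refused whole. The fingers move at their own pace and stop on an object; FORCE is the grip in N (left out, the last holds). Time passes only in rows, so rows that do not move let the fingers close. It gives the time, the measured TCP pose, the force, the opening and the grip force at its end, in the units of the state.
- arm.sense(): the state, without advancing time (a new reading comes with each control period).
- arm.camera(name): name is "scene" or "top"; returns the picture (480x640x3 uint8, red, green, blue); there is no depth.
- arm.camera_model(name): a dict with "fx", "fy", "cx", "cy" (pixels), "dist" ([k1, k2, p1, p2, k3] as OpenCV has them; the pictures are not rectified), "T" (4x4, takes a point from camera to world coordinates). Camera axes: x right, y up, looking along -z (the intrinsics and any distortion apply to the point x, -y, -z); pixel columns grow to the right and rows downward; lengths in mm; the calibration is good to about 2 mm. A picture is of the moment at which its call begins. camera_model takes no time and is no camera call.
- arm.hand_in(): hands the job in; it is judged then, once.
The state is a dict: "clock": time; "joints": joint angles; "joint_vel": joint speeds; "tau": joint torques, N m; "ee_pos": TCP position; "ee_rot": TCP orientation; "ft_force": force on the tool from outside, world axes, zero at the start; "ft_torque": the same for the moment, N m; "gripper_width": finger opening in mm; "grasp_force": force on a finger pad.
Only numpy, scipy, OpenCV 4.12 (cv2) and the standard library are available. Lean on these libraries where they do the work, as an engineer would, in place of code of your own. Each camera call takes 0.05 s, during which the arm holds its last target. There are 200 camera calls.

## Task

The long spanner I need hangs at the back of the full hook, behind two short ones. Shift the two short spanners over to the spare hook first, one behind the other and behind its upturned tip, then bring the long one out and stand it in the steel tool pot. Go easy on the wire hooks - the spare one's wire is bent up or down, so feel for it and never force either - set things down without dropping them, and leave the rest of the bench, posts and pot included, as it stands.

Things in the scene. Friction and masses are not known exactly. Their poses are not given: they have to be found in the camera images.
- full_post: Full hook's fixed post: white perforated upright 20 (x) x 26 (y) x 252 mm tall on a 10 mm thick foot plate (from 115 mm in front of the upright's axis to 35 mm behind it, 90 mm wide). Origin on the bench under the upright's axis; z up; the hook points along -x. Spanners hang on it about 25 mm apart: rear at about x = -0.032, middle -0.057, front -0.082.
- full_root (a point): Root of the full hook's wire: centre of the wire where it leaves the upright's front, 235 mm above the bench. 8 mm thick steel wire, level along the post's -x for 100 mm, then turned up into a steep lip ending (wire centre) 105 mm out and 8 mm higher, round-ended. The lip stands 8 mm above the wire's top; wire and lip together are 16 mm tall.
- spare_post: Spare hook's fixed post, same as the full one in all sizes and axes. Its hook is empty, and the wire has been bent in use: from its root the whole wire slopes straight up or down, so that its end may stand up to 14 mm higher or lower than on the full hook. The bend is not in this pose: feel for it or see it.
- spare_root (a point): Root of the spare hook's wire, 235 mm above the bench: same wire and lip as on the full hook, but tilted as a whole about this point by the bend. The wire gives springily up and down, about 8 N per mm at its end; endwise it is stiff.
- front_spanner: Front short spanner: steel, stubby, 150 mm long, 0.17 kg. Origin at the ring's centre. Ring (axis along x) 34 mm outside, 22 mm hole, 11 mm thick, 12-sided in and out with flats square to y and z. Shank along -z, 16 (y) x 7 mm; open jaw 44 mm wide ends 133 mm below the origin. Hanging, the hole's top rests on the wire, so the origin is 7 mm below the wire's centre.
- middle_spanner: Middle short spanner, just like the front one, hanging behind it.
- rear_spanner: The wanted long spanner, hanging rearmost, next to the upright: same ring, but 170 mm long, about 0.19 kg; its jaw ends 153 mm below the origin.
- rear_jaw (a point): Middle of the long spanner's jaw end, 153 mm from the ring's centre along the body's -z.
- pot: Steel tool pot, loose, 0.45 kg: upright round can, 68 mm outside diameter, 63 mm inside, 80 mm tall, floor 4 mm thick, open at the top. Origin at the centre of its underside. The long spanner standing upright in it has its origin about 157 mm above the bench; it may lean on the rim.
- board_tray: Bystander: shallow black tray of small green circuit boards, 140 x 200 x 14 mm, origin under its centre; leave alone.
- motion_knob_box: Bystander: black control box with two silver knobs, 100 x 170 mm, 71 mm tall with its knobs, origin under its centre; leave alone.
- power_meter: Bystander: grey hand-held power meter lying flat, 150 (x) x 62 x 30 mm, origin under its centre; leave alone.
There are look-alikes about, which are no part of the job. What is meant by the pot is not orange, turquoise or yellow, and is the larger of those in its own colour.

How it is judged:
By the outcome, as a careful person would: the job done as asked, in the order asked, and still so for the second after the job is handed in, with the robot touching nothing.
It also fails if it takes over 72 s, if anything falls off the work surface, if the arm or the gripper's body presses on something with over 40 N, if the wrist force passes 120 N, or if a joint passes its speed limit or range.

## Working session

There is one attempt and no reset: what is moved stays moved. The work goes in short steps, Python scripts to look and compute and a shell command to move; the robot and the scene stay as the last step left them, time stands still between calls to the robot, and variables do not carry over. Pictures are saved under pics/ and viewed, at most 10 in all, crops included, and the job is handed in when it is done.

```bash
ls; mkdir -p pics; python3 - <<'E'
from cell import arm
import cv2
for n in("scene","top"):
    cv2.imwrite(f"pics/{n}0.png",arm.camera(n)[:,:,::-1]); m=arm.camera_model(n); print(n,m)
print(arm.sense())
E
```

```text
pics
scene {'fx': 513.7842731704231, 'fy': 513.7842731704231, 'cx': 319.488174918102, 'cy': 238.26210056637794, 'dist': array([-0.04265934,  0.        ,  0.        ,  0.        ,  0.        ]), 'T': array([[ 6.75673673e-01, -4.00033264e-01,  6.19224091e-01,
         1.18954509e+03],
       [ 7.36989756e-01,  3.86640882e-01, -5.54396003e-01,
        -5.95655386e+02],
       [-1.76405066e-02,  8.30952595e-01,  5.56063483e-01,
         7.47366591e+02],
       [ 0.00000000e+00,  0.00000000e+00,  0.00000000e+00,
         1.00000000e+00]])}
top {'fx': 500.1578428850809, 'fy': 500.1578428850809, 'cx': 317.12827409702095, 'cy': 248.2925101038975, 'dist': array([0.02261137, 0.        , 0.        , 0.        , 0.        ]), 'T': array([[-6.75838037e-03,  9.72423889e-01, -2.33122508e-01,
         3.12829172e+02],
       [-9.99977149e-01, -6.61025416e-03,  1.41666658e-03,
        -7.80206827e+00],
       [-1.63398608e-04,  2.33126755e-01,  9.72446343e-01,
         1.09633414e+03],
       [ 0.00000000e+00,  0.00000000e+00,  0.00000000e+00,
         1.00000000e+00]])}
{'clock': 0.1, 'joints': array([ 1.14292958e+00,  2.21109647e-01,  1.52748662e+00, -5.65866123e-06,
        1.39471487e+00, -1.26094971e-01]), 'joint_vel': array([ 0.00078759, -0.00065655, -0.00293324,  0.0004874 , -0.00079035,
        0.00152713]), 'tau': array([ 1.59228362e-03, -4.95937657e+01, -3.88519549e+01,  7.02760834e-02,
        5.15304389e-02, -2.15278590e-05]), 'ee_pos': array([185.50182676, 596.18922449, 184.87535257]), 'ee_rot': array([-2.32283057e-04,  1.50313468e-01,  9.88638014e-01, -8.27253597e-04]), 'ft_force': array([ 0.86084948, -1.05485143,  0.7174922 ]), 'ft_torque': array([ 0.01512443, -0.03267023,  0.05056132]), 'grasp_force': 0.0, 'gripper_width': 86.74944966701341}
```

View pics/scene0.png

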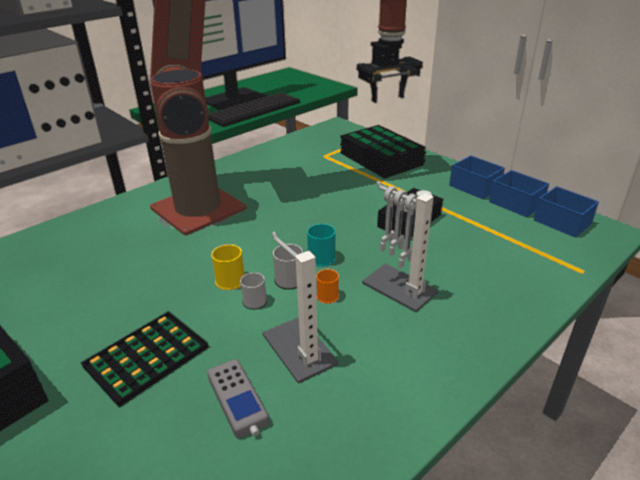

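View pics/top0.png

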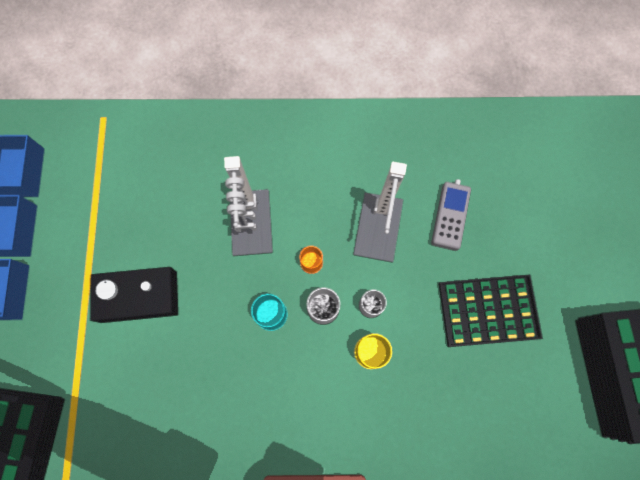

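The larger grey pot is at about (323,305) in the top view. The full hook is at (235,195) and the spare at (392,200). I'll take enlarged crops for measuring.

```bash
python3 - <<'E'
import cv2
a=cv2.imread("pics/top0.png")[145:335,215:415]; cv2.imwrite("pics/topc.png",cv2.resize(a,None,fx=3,fy=3,interpolation=2))
a=cv2.imread("pics/scene0.png")[175:385,250:445]; cv2.imwrite("pics/scenec.png",cv2.resize(a,(780*7//10*1,588),interpolation=2) if 0 else cv2.resize(a,None,fx=2.8,fy=2.8,interpolation=2))
E
```

```text
(no output)
```

View pics/topc.png

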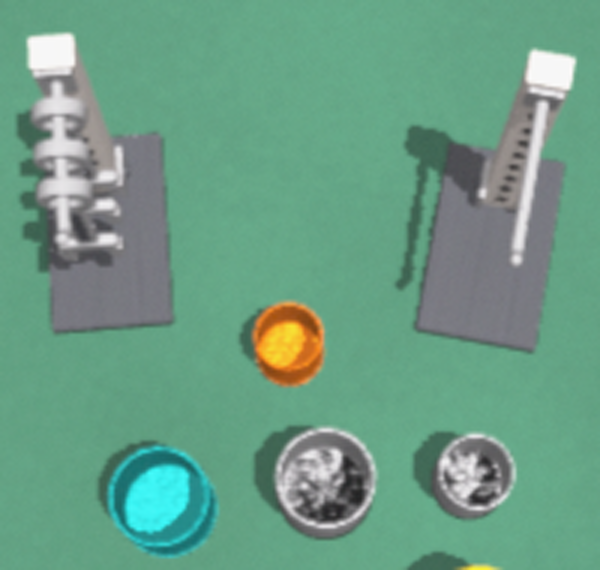

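View pics/scenec.png

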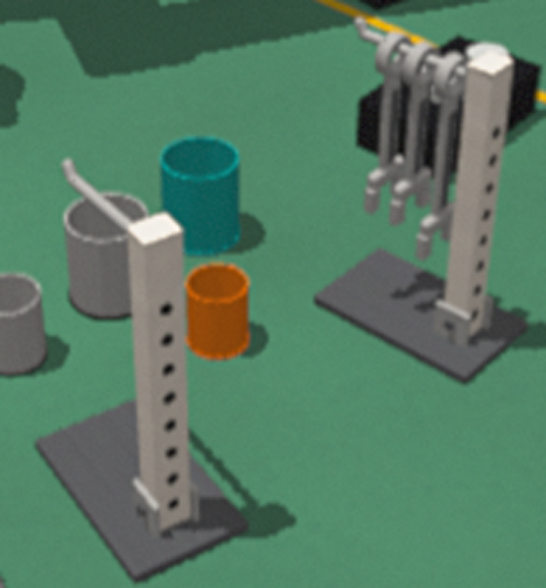

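```bash
cat > h.py <<'E'
import numpy as np,cv2
from cell import arm
from scipy.optimize import least_squares
M={n:arm.camera_model(n) for n in("scene","top")}
def proj(n,P):
    m=M[n];T=m["T"];p=(np.atleast_2d(P)-T[:3,3])@T[:3,:3];p=p*[1,-1,-1]
    K=np.array([[m["fx"],0,m["cx"]],[0,m["fy"],m["cy"]],[0,0,1]])
    return cv2.projectPoints(p,np.zeros(3),np.zeros(3),K,m["dist"])[0].reshape(-1,2)
S={"top":(3,215,145),"scene":(2.8,250,175)}
def full(n,q):
    s,a,b=S[n];return (np.array(q,float)+.5)/s-.5+[a,b]
def w(p,P):
    c,s=np.cos(p[2]),np.sin(p[2]);P=np.atleast_2d(np.array(P,float))
    return P@np.array([[c,s,0],[-s,c,0],[0,0,1]])+[p[0],p[1],0]
def hook(d,z,b): # d out, z up from wire in unbent, b angle up
    return [-10-d*np.cos(b)+z*np.sin(b),0,235+d*np.sin(b)+z*np.cos(b)]
E
cat > fit.py <<'E'
from h import *
top=[(10,13,252),(10,-13,252),(-10,-13,252),(-10,13,252),(-115,45,10),(-115,-45,10),(35,-45,10)]
sc=[(-115,-45,5),(-115,45,10),(35,45,5),(35,-45,5)]
D={"full":([(28,37),(73,34),(76,68),(30,72),(52,329),(172,322),(161,133)],[(315,299),(380,250),(525,326),(465,379)],(64,243),(361,23)),
"spare":([(530,50),(574,57),(570,90),(526,83),(417,329),(533,348),(566,163)],[(37,445),(133,404),(246,526),(137,578)],(516,260),(67,166))}
for k,(a,s,ht,hs) in D.items():
    def f(p):
        h=w(p,hook(105,8,p[3]))
        return np.r_[(proj("top",w(p,top))-full("top",a)).ravel(),(proj("scene",w(p,sc))-full("scene",s)).ravel(),(proj("top",h)-full("top",ht)).ravel(),(proj("scene",h)-full("scene",hs)).ravel()]
    r=least_squares(f,[550,100 if k=="full" else -100,0,0],loss="soft_l1");print(k,r.x.round(3),"end rise",105*np.sin(r.x[3]));print(f(r.x).round(1))
def g(p): return np.r_[(proj("top",[[p[0],p[1],80]])-full("top",(326,480))).ravel(),(proj("scene",[[p[0],p[1],80]])-full("scene",(107,217))).ravel()]
r=least_squares(g,[400,0]);print("pot",r.x,g(r.x))
E
python3 fit.py
```

```text
full [ 675.831  144.051 -100.457  -69.114] end rise 0.08775129069026621
[ 0.4  0.9 -0.2  0.8 -0.7 -0.2  0.2 -0.5 -0.2  1.3  0.2  0.4  0.   0.
 -0.7  0.9  0.  -0.7  1.7  0.6  0.2  1.8 -0.6 -0.8 -0.3  0.4]
spare [ 6.62675e+02 -1.55758e+02 -1.90000e-01 -8.60000e-02] end rise -9.016794360624866
[ 0.3  0.6 -0.1  0.7 -0.4 -0.1 -0.  -0.2 -0.4  0.3  1.   1.2 -0.3 -0.3
 -0.9  0.8  3.  -2.6  1.9  0.9 -0.2  2.2  0.3  0.2  0.3 -0.1]
pot [438.65166498 -20.51404254] [-0.29226355 -0.08579106 -0.30088225  0.22495891]
```

```bash
cat >> h.py <<'E'
FP=np.array([675.8,144.05,.0739]);SP=np.array([662.7,-155.8,-.19]);BEND=-.086
def go(tgt,yaw=None):
    "units needed to bring TCP to tgt (world) and tool y to post yaw"
    s=arm.sense();q=s["ee_rot"];a=2*np.arctan2(q[2],q[1])  # tool x angle in world
    tx=np.array([np.cos(a),np.sin(a),0]);ty=np.array([np.sin(a),-np.cos(a),0])
    d=np.array(tgt)-s["ee_pos"]
    print("t%.2f"%s["clock"],"pos",s["ee_pos"].round(1),"F",s["ft_force"].round(1),"w%.1f g%.1f"%(s["gripper_width"],s["grasp_force"]))
    print("units x,y,z:",(np.array([tx@d,ty@d,-d[2]])/40).round(3), "yaw units:",None if yaw is None else (-(((yaw+np.pi-a)+np.pi/2)%np.pi-np.pi/2)/np.radians(8)).round(3))
def at(P,d,z): return w(P,[-d,0,z])[0]
E
python3 - <<'E'
from h import *
for x,t,s in((-82,(66,190),(390,58)),(-57,(61,150),(418,65)),(-32,(58,112),(448,76))):
    c=w(FP,[x,0,228])[0];print(c,proj("top",c+[0,0,17])-full("top",t),proj("scene",c)-full("scene",s))
E
python3 -m crank '[[-1,0,0,-1,-0.9],[-1,0,0,-1,-0.9],[-1,0,0,-0.5,-0.9],[-1,0,0,0,0]]' 25
python3 -c "
from h import *
go(at(FP,82,275),FP[2])"
```

```text
[594.02380773 137.99571413 228.        ] [[-2.225656  -1.1799939]] [[ 1.63772892 -0.68269673]]
[618.95557366 139.841533   228.        ] [[-1.15641142 -1.076817  ]] [[1.49825284 0.7533158 ]]
[643.8873396  141.68735186 228.        ] [[-0.74890311 -1.4757207 ]] [[0.9116309  0.87014388]]
clock: 0.5
ee_pos: [186.5, 598.4, 290.1]
ee_rot: [0.002, -0.039, 0.999, 0.003]
ft_force: [-0.4, 0.2, -0.3]
gripper_width: 87.0
grasp_force: 0.0
t0.50 pos [186.5 598.4 290.1] F [-0.4  0.2 -0.3] w87.0 g0.0
units x,y,z: [ -9.271 -12.261   0.378] yaw units: 0.023
```

```bash

python3 -m crank '[[-1,-0.7,-0.9,0,0],[-1,-0.7,-0.9,0,0],[-1,-0.7,-0.9,0,0],[-1,-0.7,-0.9,0,0],[-1,-0.7,-0.9,0,0],[-1,-0.7,-0.9,0,0],[-1,-0.7,-0.9,0,0],[-1,-0.7,-0.9,0,0],[-1,-0.7,-0.9,0,0],[-1,-0.7,-0.9,0,0],[-1,-0.4,-0.7,0,0],[-1,-0.2,-0.4,0,0]]' >/dev/null
python3 -c "
from h import *
go(at(FP,83,275),FP[2])"
```

```text
t1.70 pos [519.8 213.9 283.2] F [-0.8  0.4  0.2] w87.0 g0.0
units x,y,z: [-1.694 -2.023  0.205] yaw units: -0.031
```

```bash

python3 -m crank '[[-1,-0.5,-0.6,0,0],[-1,-0.5,-0.6,0,0],[-1,-0.45,-0.55,0,0],[-1,-0.2,-0.25,0.1,0],[-1,0,0,0,0],[-1,0,0,0,0]]' >/dev/null
python3 - <<'E'
from h import *
go(at(FP,83,209),FP[2])
a=arm.camera("scene")[165:300,355:475,::-1];b=arm.camera("top")[130:265,195:295,::-1]
f=lambda i:cv2.resize(i,None,fx=3.5,fy=3.5,interpolation=2)
cv2.imwrite("pics/near1.png",np.hstack([f(a),f(b)]))
E
```

```text
t2.30 pos [590.  142.5 280.5] F [-0.9  0.2  0.3] w86.9 g0.0
units x,y,z: [-0.066 -0.12   1.788] yaw units: 0.003
```

View pics/near1.png

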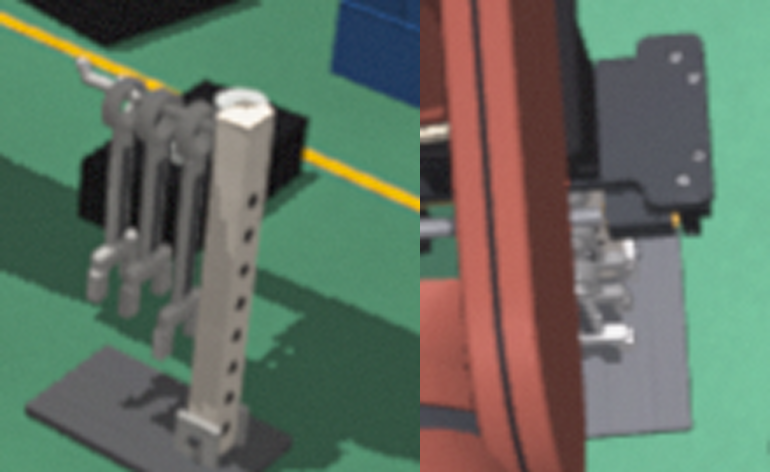

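The picture shows the spanners hanging undisturbed; the gripper is just above the crop. I'll lower and grip.

```bash

python3 -m crank '[[-1,-0.07,-0.12,0.3,0],[-1,0,0,0.5,0],[-1,0,0,0.5,0],[-1,0,0,0.49,0],[-1,0,0,0,0],[-1,0,0,0,0]]' >/dev/null
python3 -c "
from h import *
go(at(FP,83,209),FP[2])"
python3 -m crank '[[0,0,0,0,0],[0.15,0,0,0,0],[0.15,0,0,0,0],[0.15,0,0,0,0]]' 25
python3 -c "
from h import *
go(at(FP,83,209),FP[2])"
```

```text
t3.00 pos [593.8 137.6 210. ] F [0.7 0.7 0.1] w86.7 g0.0
units x,y,z: [0.018 0.01  0.024] yaw units: 0.013
clock: 3.4
ee_pos: [594.6, 137.4, 210.9]
ee_rot: [0.001, -0.038, 0.999, 0.0]
ft_force: [-0.7, -1.4, -0.7]
gripper_width: 62.9
grasp_force: 0.0
t3.40 pos [594.6 137.4 210.9] F [-0.7 -1.4 -0.7] w62.9 g0.0
units x,y,z: [0.038 0.017 0.048] yaw units: 0.009
```

```bash

python3 -m crank '[[0.4,0,0,0,0],[0.4,0,0,0,0],[0.4,0,0,0,0],[0.4,0,0,0,0],[0.4,0,0,0,0],[0.4,0,0,0,0],[0.4,0,0,0,0]]' 25
python3 -c "
from h import *
go(at(FP,83,220),FP[2])"
```

```text
clock: 4.1
ee_pos: [594.2, 137.3, 210.2]
ee_rot: [-0.0, -0.038, 0.999, -0.0]
ft_force: [-0.4, -1.2, -0.5]
gripper_width: 26.5
grasp_force: 0.0
t4.10 pos [594.2 137.3 210.2] F [-0.4 -1.2 -0.5] w26.5 g0.0
units x,y,z: [ 0.029  0.017 -0.245] yaw units: 0.009
```

```bash

python3 - <<'E'
from h import *
im=arm.camera("scene")[:,:,::-1].copy();s=arm.sense()
print(proj("scene",s["ee_pos"]),proj("scene",s["ee_pos"]+[0,0,19]))
cv2.imwrite("pics/near2.png",cv2.resize(im[110:280,345:475],None,fx=3.5,fy=3.5,interpolation=2))
E
```

```text
[[389.96356243 202.31934935]] [[390.49389889 194.34509562]]
```

View pics/near2.png

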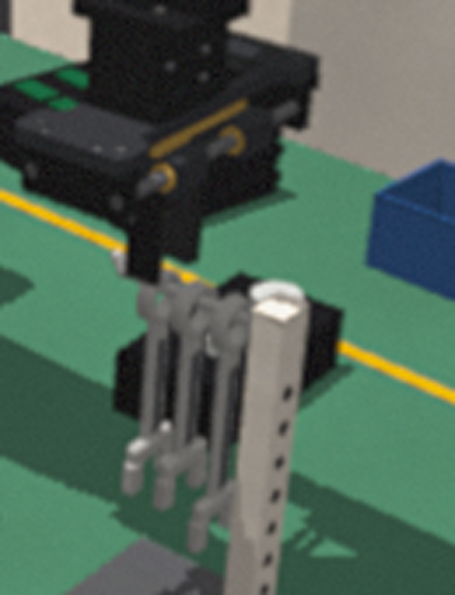

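```bash

python3 - <<'E'
from h import *
P=np.array([185.5,596.2,184.9]);y=np.array([.297,.955,0])
for z in(0,19,30,40):print(z,proj("scene",[P+y*50+[0,0,z],P,P-y*50+[0,0,z]]).round(1).tolist())
# present: fingers tips, width 26.5
P=arm.sense()["ee_pos"];y=np.array([-.074,.997,0])
print(arm.sense()["joints"].round(3))
for d in([0,0,0],[0,0,28],[-30,30,0]):print(proj("scene",[P+d+y*20,P+d-y*20]).round(1).tolist())
i=cv2.imread("pics/scene0.png")[40:115,340:440];g=(i.max(2)<55)
for r in range(0,75,3):print(r+40,"".join("#" if v else "." for v in g[r]))
E
```

```text
0 [[400.5, 108.9], [386.9, 111.4], [372.9, 114.1]]
19 [[400.9, 103.0], [386.9, 111.4], [373.2, 108.1]]
30 [[401.1, 99.6], [386.9, 111.4], [373.3, 104.6]]
40 [[401.3, 96.5], [386.9, 111.4], [373.4, 101.4]]
[ 0.098  0.17   1.539  0.     1.433 -1.548]
[[395.6, 198.8], [384.1, 205.9]]
[[396.5, 187.1], [384.9, 194.0]]
[[394.1, 189.2], [382.9, 195.9]]
40 .......................................######...............###.....................................
43 ................................##############################......................................
46 .................................############################.......................................
49 .................................##########################.........................................
52 .................................#########################..........................................
55 .................................#########################..........................................
58 .................................#########################......#########...........................
61 .....................
[... 1152 characters left out ...]
....###........................###.....................................
97 ##...###.........................###................................................................
100 ##.####..........................###................................................................
103 #######.............................................................................................
106 #######.............................................................................................
109 #######.............................................................................................
112 #######.............................................................................................
```

The fingertips show about 36 mm higher than the reported TCP, both here and in the start picture: (386,190) seen against (384,206) projected. So the reported z is biased low. I'll open, then lower by that amount while watching the force.

```bash

python3 -m crank '[[-0.4,0,0,0,0],[-0.4,0,0,0,0],[-0.4,0,0,0,0],[-0.4,0,0,0,0],[-0.4,0,0,0,0],[-0.4,0,0,0.25,0],[-0.4,0,0,0.3,0],[-0.4,0,0,0.3,0],[-0.4,0,0,0,0]]' 25
python3 - <<'E'
from h import *
im=arm.camera("scene")[:,:,::-1].copy();s=arm.sense()
y=np.array([-.074,.997,0])*(s["gripper_width"]/2+7)
print(proj("scene",[s["ee_pos"]+y,s["ee_pos"]-y,s["ee_pos"]+y+[0,0,36],s["ee_pos"]-y+[0,0,36]]).round(1).tolist())
cv2.imwrite("pics/near3.png",cv2.resize(im[110:280,335:485],None,fx=3.5,fy=3.5,interpolation=2))
E
```

```text
clock: 5.05
ee_pos: [592.2, 137.1, 172.7]
ee_rot: [-0.003, -0.038, 0.999, -0.0]
ft_force: [0.3, -0.1, -0.4]
gripper_width: 60.7
grasp_force: 0.0
[[398.9, 210.2], [377.7, 223.8], [400.0, 195.7], [378.5, 209.0]]
```

View pics/near3.png

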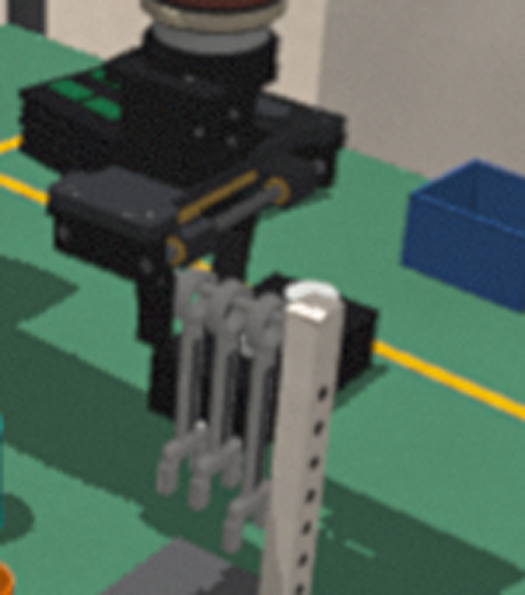

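The near fingertip is now at about (378,207) full-frame, level with the lower ring edge. No contact yet, so I'll close.

```bash

python3 -m crank '[[0.4,0,0,0,0],[0.4,0,0,0,0],[0.4,0,0,0,0],[0.4,0,0,0,0],[0.4,0,0,0,0],[0.4,0,0,0,0],[0.4,0,0,0,0]]' 25
python3 -c "
from h import *
go(at(FP,83,220),FP[2])"
```

```text
clock: 5.8
ee_pos: [594.5, 137.5, 176.7]
ee_rot: [0.0, -0.038, 0.999, 0.0]
ft_force: [-1.1, -0.1, 1.5]
gripper_width: 33.3
grasp_force: 25.0
t5.80 pos [594.5 137.5 176.7] F [-1.1 -0.1  1.5] w33.3 g25.0
units x,y,z: [ 0.035  0.014 -1.083] yaw units: 0.01
```

```bash

python3 -m crank '[[0.4,0,0,-0.1,0],[0.4,0,0,-0.1,0],[0.4,0,0,-0.08,0],[0.4,0,0,0,0],[0.4,0,0,0,0]]' 25
python3 -m crank '[[0.4,0.2,0,0,0],[0.4,0.3,0,0,0],[0.4,0.3,0,0,0],[0.4,0,0,0,0]]' 25
python3 -c "
from h import *
go(at(FP,140,187.7),FP[2])"
```

```text
clock: 6.3
ee_pos: [594.2, 137.3, 187.4]
ee_rot: [-0.0, -0.038, 0.999, -0.0]
ft_force: [0.2, -0.4, -1.5]
gripper_width: 33.2
grasp_force: 25.0
clock: 6.7
ee_pos: [560.6, 134.9, 187.1]
ee_rot: [-0.001, -0.038, 0.999, -0.0]
ft_force: [1.0, 0.5, -1.8]
gripper_width: 33.6
grasp_force: 25.0
t6.70 pos [560.6 134.9 187.1] F [ 1.   0.5 -1.8] w33.6 g25.0
units x,y,z: [ 0.612  0.016 -0.015] yaw units: 0.011
```

```bash

python3 -m crank '[[0.4,0.4,0,0,0],[0.4,0.5,0,0,0],[0.4,0.3,0,-0.2,0],[0.4,0,0,-0.5,0],[0.4,0,0,-0.3,0.4],[0.4,0,0,0,0.7],[0.4,0,0,0,0.6],[0.4,0,0,0,0.19]]' 25 >/dev/null
python3 -c "
from h import *
go(at(SP,155,220),SP[2])"
```

```text
t7.50 pos [514.7 131.3 227.6] F [-0.5 -0.4 -2.7] w33.9 g25.0
units x,y,z: [-1.118 -6.349  0.19 ] yaw units: -0.004
```

```bash

python3 -m crank '[[0.4,-0.1,-0.3,0,0],[0.4,-0.15,-0.7,0,0],[0.4,-0.15,-0.9,0,0],[0.4,-0.15,-0.9,0,0],[0.4,-0.15,-0.9,0,0],[0.4,-0.15,-0.9,0,0],[0.4,-0.15,-0.8,0,0],[0.4,-0.1,-0.6,0,0],[0.4,0,-0.35,0,0],[0.4,0,0,0.3,0],[0.4,0,0,0,0],[0.4,0,0,0,0]]' 25 >/dev/null
python3 -c "
from h import *
go(at(SP,145,179),SP[2])"
```

```text
t8.70 pos [ 509.5 -125.2  214.5] F [-0.4  1.3 -1.2] w33.5 g25.0
units x,y,z: [-0.28  -0.029  0.888] yaw units: 0.019
```

```bash

python3 -m crank '[[0.4,0,-0.03,0.4,0],[0.4,-0.1,0,0.4,0],[0.4,-0.18,0,0.09,0],[0.4,0,0,0,0],[0.4,0,0,0,0]]' 25 
python3 -m crank '[[0.4,-0.12,0,0,0],[0.4,-0.12,0,0,0],[0.4,-0.12,0,0,0]]' 25
python3 -c "
from h import *
go(at(SP,120,179),SP[2])"
```

```text
clock: 9.2
ee_pos: [521.5, -129.4, 180.6]
ee_rot: [0.0, 0.094, 0.996, -0.0]
ft_force: [-0.1, 0.1, -2.4]
gripper_width: 33.5
grasp_force: 25.0
clock: 9.5
ee_pos: [535.7, -132.6, 180.4]
ee_rot: [0.0, 0.094, 0.996, -0.0]
ft_force: [0.1, -0.4, -2.3]
gripper_width: 33.2
grasp_force: 25.0
t9.50 pos [ 535.7 -132.6  180.4] F [ 0.1 -0.4 -2.3] w33.2 g25.0
units x,y,z: [-0.228  0.03   0.036] yaw units: 0.009
```

```bash

python3 -m crank '[[0.4,-0.1,0.02,0.03,0],[0.4,-0.1,0,0,0],[0.4,0,0,0,0]]' 25 | grep -E "pos|force"
python3 -m crank '[[0.4,-0.1,0,-0.008,0],[0.4,-0.1,0,-0.008,0]]' 25| grep -E "pos|force"
python3 -m crank '[[0.4,-0.1,0,-0.008,0],[0.4,0,0,0,0]]' 25| grep -E "pos|force"
```

```text
ee_pos: [543.4, -133.2, 178.5]
ft_force: [-0.5, 0.9, -1.5]
grasp_force: 25.0
ee_pos: [551.0, -134.7, 179.3]
ft_force: [0.3, -0.0, -2.1]
grasp_force: 25.0
ee_pos: [555.3, -135.5, 179.7]
ft_force: [0.8, 0.1, -1.5]
grasp_force: 25.0
```

```bash

python3 -m crank '[[0.4,-0.12,0,-0.01,0],[0.4,-0.12,0,-0.01,0],[0.4,0,0,0,0]]' 25| grep -E "pos|force"
python3 -m crank '[[0.4,-0.15,0,-0.013,0],[0.4,-0.2,0,-0.017,0],[0.4,-0.25,0,-0.021,0],[0.4,-0.3,0,-0.026,0],[0.4,-0.25,0,-0.02,0],[0.4,-0.1,0,-0.008,0],[0.4,0,0,0,0]]' 25| grep -E "pos|force"
python3 -c "
from h import *
go(at(SP,50,173),SP[2])"
```

```text
ee_pos: [564.8, -137.4, 180.5]
ft_force: [0.5, 0.2, -1.7]
grasp_force: 25.0
ee_pos: [613.8, -146.6, 184.4]
ft_force: [-0.6, 0.7, -2.1]
grasp_force: 25.0
t11.20 pos [ 613.8 -146.6  184.4] F [-0.6  0.7 -2.1] w33.4 g25.0
units x,y,z: [0.006 0.006 0.284] yaw units: 0.01
```

```bash

python3 -m crank '[[0.4,0,0,0.1,0],[0.4,0,0,0.08,0],[0.4,0,0,0,0],[0.4,0,0,0,0]]' 25| grep -E "pos|ft_force"
for i in 1 2; do :; done
python3 -m crank '[[0.4,0,0,0.025,0],[0.4,0,0,0.025,0],[0.4,0,0,0,0]]' 25| grep -E "pos|ft_force"
python3 -m crank '[[0.4,0,0,0.025,0],[0.4,0,0,0,0]]' 25| grep -E "pos|ft_force"
```

```text
ee_pos: [612.9, -146.4, 177.2]
ft_force: [0.2, 0.5, -2.3]
ee_pos: [613.2, -146.5, 175.3]
ft_force: [-0.4, 0.7, -2.5]
ee_pos: [613.2, -146.5, 174.3]
ft_force: [0.4, -0.2, -1.9]
```

```bash

python3 -m crank '[[0.4,0,0,0.02,0],[0.4,0,0,0,0],[0.4,0,0,0,0]]' 25| grep -E "pos|ft_force"
python3 -m crank '[[0.4,0,0,0.02,0],[0.4,0,0,0,0],[0.4,0,0,0,0]]' 25| grep -E "pos|ft_force"
```

```text
ee_pos: [613.3, -146.5, 173.6]
ft_force: [-0.5, 0.2, -2.6]
ee_pos: [613.4, -146.6, 173.1]
ft_force: [-0.3, 0.4, -0.4]
```

```bash

python3 -m crank '[[0.4,0,0,0.015,0],[0.4,0,0,0,0],[0.4,0,0,0,0]]' 25| grep -E "pos|ft_force"
python3 -m crank '[[-0.0,0,0,0,0],[0,0,0,0,0],[0,0,0,0,0],[-0.2,0,0,0,0],[-0.2,0,0,0,0],[-0.2,0,0,0,0]]' 25| grep -E "pos|force|wid"
```

```text
ee_pos: [613.6, -146.6, 172.8]
ft_force: [-1.3, -0.3, 2.6]
ee_pos: [613.3, -146.5, 172.1]
ft_force: [-0.2, -0.0, -0.0]
gripper_width: 51.1
grasp_force: 0.0
```

```bash

python3 -m crank '[[-0.2,0,0,-0.2,0],[-0.2,0,0,-0.5,0],[-0.3,0,0,-0.6,0],[-0.3,0,0,-0.6,-0.4],[-0.3,0,0,-0.1,-0.7],[-0.3,0,0,0,-0.6],[-0.3,0,0,0,-0.19]]' 25 >/dev/null
python3 -c "
from h import *
go(at(FP,58,242),FP[2])"
```

```text
t14.30 pos [ 613.6 -146.7  253.4] F [0.3 0.7 0.2] w56.4 g0.0
units x,y,z: [-0.659  7.131  0.284] yaw units: 0.022
```

```bash

python3 -m crank '[[-0.3,-0.05,0.4,0,0],[-0.3,-0.1,0.8,0,0],[-0.3,-0.1,1,0,0],[-0.3,-0.1,1,0,0],[-0.3,-0.1,1,0,0],[-0.3,-0.1,1,0,0],[-0.3,-0.1,0.9,0,0],[-0.3,0,0.6,0,0],[-0.3,0,0.4,0.2,0],[-0.3,0,0,0,0],[-0.3,0,0,0,0]]' 25 >/dev/null
python3 -c "
from h import *
go(at(FP,58,176.7),FP[2])"
```

```text
t15.40 pos [617.4 138.3 243.3] F [-0.6 -1.5 -0.7] w56.6 g0.0
units x,y,z: [-0.018  0.035  1.666] yaw units: 0.009
```

```bash

python3 -m crank '[[-0.3,-0.02,0.035,0.3,0],[-0.3,0,0,0.4,0],[-0.3,0,0,0.4,0],[-0.3,0,0,0.4,0],[-0.3,0,0,0.16,0],[-0.3,0,0,0,0]]' 25| grep -E "pos|ft_force"
python3 -m crank '[[0.4,0,0,0,0],[0.4,0,0,0,0],[0.4,0,0,0,0],[0.4,0,0,0,0],[0.4,0,0,0,0],[0.4,0,0,0,0]]' 25
python3 -c "
from h import *
go(at(FP,58,187.7),FP[2])"
```

```text
ee_pos: [617.4, 139.7, 175.5]
ft_force: [-0.2, -0.3, 0.2]
clock: 16.6
ee_pos: [619.1, 140.1, 178.6]
ee_rot: [0.001, -0.038, 0.999, 0.0]
ft_force: [0.2, -0.4, 3.1]
gripper_width: 33.5
grasp_force: 25.0
t16.60 pos [619.1 140.1 178.6] F [ 0.2 -0.4  3.1] w33.5 g25.0
units x,y,z: [ 0.028 -0.007 -0.228] yaw units: 0.01
```

```bash

python3 -m crank '[[0.4,0,0,-0.1,0],[0.4,0,0,-0.1,0],[0.4,0,0,-0.08,0],[0.4,0,0,0,0],[0.4,0,0,0,0]]' 25| grep -E "pos|ft_force"
python3 -m crank '[[0.4,0.2,0,0,0],[0.4,0.3,0,0,0],[0.4,0.3,0,0,0],[0.4,0.2,0,0,0],[0.4,0,0,0,0]]' 25| grep -E "pos|ft_force"
python3 -c "
from h import *
go(at(FP,140,189.6),FP[2])"
```

```text
ee_pos: [618.5, 140.0, 188.9]
ft_force: [0.3, 0.4, -1.9]
ee_pos: [577.6, 137.1, 189.0]
ft_force: [0.6, -0.5, -1.5]
t17.60 pos [577.6 137.1 189. ] F [ 0.6 -0.5 -1.5] w33.2 g25.0
units x,y,z: [ 1.039 -0.006 -0.016] yaw units: 0.011
```

```bash

python3 -m crank '[[0.4,0.2,0,-0.01,0],[0.4,0.3,0,0,0],[0.4,0.2,0,0,0],[0.4,0,0,0,0]]' 25| grep -E "pos|ft_force"
python3 -m crank '[[0.4,0.4,0,0,0],[0.4,0.5,0,0,0],[0.4,0.1,0,-0.2,0],[0.4,0,0,-0.5,0],[0.4,0,0,-0.3,0.4],[0.4,0,0,0,0.7],[0.4,0,0,0,0.6],[0.4,0,0,0,0.19]]' 25 | grep -E "pos|ft_force"
python3 -c "
from h import *
go(at(SP,155,215),SP[2])"
```

```text
ee_pos: [550.0, 135.0, 189.4]
ft_force: [0.4, 0.9, -1.9]
ee_pos: [511.9, 132.0, 230.3]
ft_force: [-0.6, -0.8, -2.6]
t18.80 pos [511.9 132.  230.3] F [-0.6 -0.8 -2.6] w33.6 g25.0
units x,y,z: [-1.189 -6.352  0.383] yaw units: -0.005
```

```bash

python3 -m crank '[[0.4,-0.1,-0.3,0,0],[0.4,-0.15,-0.7,0,0],[0.4,-0.15,-0.9,0,0],[0.4,-0.15,-0.9,0,0],[0.4,-0.15,-0.9,0,0],[0.4,-0.15,-0.9,0,0],[0.4,-0.15,-0.8,0,0],[0.4,-0.1,-0.6,0,0],[0.4,-0.09,-0.35,0,0],[0.4,0,0,0.3,0],[0.4,0,0,0,0],[0.4,0,0,0,0]]' 25 >/dev/null
python3 -c "
from h import *
go(at(SP,145,180.5),SP[2])"
```

```text
t20.00 pos [ 509.5 -125.3  216.5] F [ 0.4  1.  -1.8] w33.5 g25.0
units x,y,z: [-0.28  -0.027  0.899] yaw units: 0.019
```

```bash

python3 -m crank '[[0.4,0,-0.03,0.4,0],[0.4,-0.1,0,0.4,0],[0.4,-0.18,0,0.12,0],[0.4,-0.12,0,0,0],[0.4,-0.12,0,0,0],[0.4,-0.12,0.02,0,0],[0.4,0,0,0,0],[0.4,0,0,0,0]]' 25 | grep -E "pos|ft_force"
python3 -c "
from h import *
go(at(SP,120,180.5),SP[2])"
```

```text
ee_pos: [535.3, -131.7, 181.0]
ft_force: [-0.6, -0.3, -1.8]
t20.80 pos [ 535.3 -131.7  181. ] F [-0.6 -0.3 -1.8] w33.7 g25.0
units x,y,z: [-0.24   0.01   0.013] yaw units: 0.01
```

```bash

python3 -m crank '[[0.4,-0.1,0,0.01,0],[0.4,-0.1,0,0,0],[0.4,0,0,0,0]]' 25 | grep -E "pos|ft_force"
python3 -m crank '[[0.4,-0.1,0,-0.008,0],[0.4,-0.1,0,-0.008,0]]' 25| grep -E "pos|ft_force"
python3 -m crank '[[0.4,-0.1,0,-0.008,0],[0.4,-0.1,0,-0.008,0],[0.4,0,0,0,0]]' 25| grep -E "pos|ft_force"
python3 -m crank '[[0.4,-0.12,0,-0.01,0],[0.4,-0.12,0,-0.01,0],[0.4,-0.12,0,-0.01,0],[0.4,0,0,0,0]]' 25| grep -E "pos|ft_force"
python3 -c "
from h import *
go(at(SP,79,172.5),SP[2])"
```

```text
ee_pos: [543.4, -133.3, 180.3]
ft_force: [-0.3, 0.3, -1.9]
ee_pos: [551.0, -134.7, 180.9]
ft_force: [0.0, -0.9, -0.7]
ee_pos: [559.2, -136.3, 181.5]
ft_force: [-0.3, 0.2, -1.4]
ee_pos: [573.5, -139.0, 182.8]
ft_force: [-0.5, -0.4, -2.1]
t22.00 pos [ 573.5 -139.   182.8] F [-0.5 -0.4 -2.1] w33.8 g25.0
units x,y,z: [-0.295  0.009  0.257] yaw units: 0.01
```

```bash

python3 -m crank '[[0.4,-0.15,0,-0.01,0],[0.4,-0.145,0.01,-0.01,0],[0.4,0,0,0.1,0],[0.4,0,0,0.1,0],[0.4,0,0,0,0],[0.4,0,0,0,0]]' 25| grep -E "pos|ft_force"
python3 -m crank '[[0.4,0,0,0.025,0],[0.4,0,0,0,0],[0.4,0,0,0,0]]' 25| grep -E "pos|ft_force"
```

```text
ee_pos: [584.1, -140.6, 175.0]
ft_force: [-0.3, 0.4, -1.8]
ee_pos: [584.4, -140.7, 174.6]
ft_force: [0.3, 0.1, -2.6]
```

```bash

python3 -m crank '[[0.4,0,0,0.025,0],[0.4,0,0,0,0],[0.4,0,0,0,0]]' 25| grep -E "pos|ft_force"
python3 -m crank '[[0.4,0,0,0.02,0],[0.4,0,0,0,0],[0.4,0,0,0,0]]' 25| grep -E "pos|ft_force"
```

```text
ee_pos: [584.4, -140.7, 173.4]
ft_force: [0.2, 0.2, -2.8]
ee_pos: [584.4, -140.7, 172.6]
ft_force: [-0.0, 0.3, -2.3]
```

```bash

python3 -m crank '[[0.4,0,0,0.02,0],[0.4,0,0,0,0],[0.4,0,0,0,0]]' 25| grep -E "pos|ft_force"
python3 -m crank '[[0.4,0,0,0.012,0],[0.4,0,0,0,0],[0.4,0,0,0,0]]' 25| grep -E "pos|ft_force"
```

```text
ee_pos: [584.5, -140.8, 172.0]
ft_force: [0.6, 0.3, -0.8]
ee_pos: [584.7, -140.8, 171.8]
ft_force: [0.1, -0.0, 0.4]
```

```bash

python3 -m crank '[[0,0,0,0,0],[0,0,0,0,0],[-0.2,0,0,0,0],[-0.2,0,0,0,0],[-0.2,0,0,0,0],[-0.2,0,0,-0.1,0],[-0.2,0,0,-0.5,0],[-0.3,0,0,-0.6,0],[-0.3,0,0,-0.6,-0.4],[-0.3,0,0,-0.2,-0.7],[-0.3,0,0,0,-0.6],[-0.3,0,0,0,-0.19]]' 25 | grep -E "pos|force"
python3 - <<'E'
from h import *
go(at(FP,33,242),FP[2])
a=arm.camera("scene")[165:300,255:470,::-1];cv2.imwrite("pics/chk.png",cv2.resize(a,None,fx=3.7,fy=3.7,interpolation=2))
E
```

```text
ee_pos: [584.8, -140.8, 252.3]
ft_force: [0.3, 0.2, -0.8]
grasp_force: 0.0
t25.30 pos [ 584.8 -140.8  252.3] F [ 0.3  0.2 -0.8] w56.4 g0.0
units x,y,z: [-1.992  6.928  0.258] yaw units: 0.022
```

View pics/chk.png

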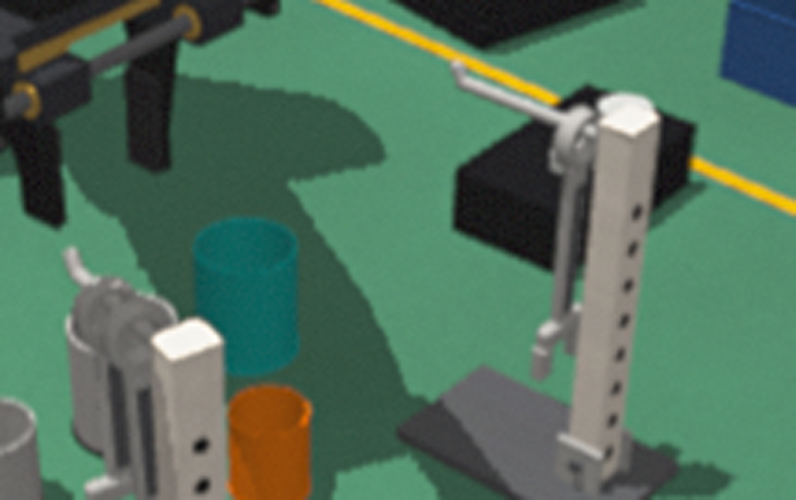

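Both short spanners hang on the spare hook, with rings at about (283,248) and (290,254) full-frame, behind the lip. The long one is still on the full hook at (410,201).

```bash

python3 -m crank '[[-0.3,-0.1,0.4,0,0],[-0.3,-0.25,0.8,0,0],[-0.3,-0.25,0.95,0,0],[-0.3,-0.25,0.95,0,0],[-0.3,-0.25,0.95,0,0],[-0.3,-0.25,0.95,0,0],[-0.3,-0.25,0.8,0,0],[-0.3,-0.25,0.6,0,0],[-0.3,-0.14,0.5,0,0],[-0.3,0,0.03,0.2,0],[-0.3,0,0,0,0],[-0.3,0,0,0,0]]' 25 >/dev/null
python3 -c "
from h import *
go(at(FP,33,178),FP[2])"
```

```text
t26.55 pos [642.3 141.2 242.5] F [-0.5 -1.   0.4] w56.4 g0.0
units x,y,z: [-0.016  0.01   1.612] yaw units: 0.003
```

```bash

python3 -m crank '[[-0.3,0,0.01,0.3,0],[-0.3,0,0,0.4,0],[-0.3,0,0,0.3,0],[-0.3,0,0,0.1,0],[-0.3,0,0,0,0]]' 25| grep -E "pos|ft_force"
python3 -m crank '[[-0.3,0,0,0.15,0],[-0.3,0,0,0.1,0],[-0.3,0,0,0,0]]' 25| grep -E "pos|ft_force"
python3 -m crank '[[-0.3,0,0,0.15,0],[-0.3,0,0,0.11,0],[-0.3,0,0,0,0]]' 25| grep -E "pos|ft_force"
python3 -m crank '[[0.4,0,0,0,0],[0.4,0,0,0,0],[0.4,0,0,0,0],[0.4,0,0,0,0],[0.4,0,0,0,0],[0.4,0,0,0,0]]' 25
```

```text
ee_pos: [642.1, 141.8, 197.6]
ft_force: [0.6, 0.0, 0.4]
ee_pos: [642.7, 142.1, 188.8]
ft_force: [-0.3, 0.5, -0.8]
ee_pos: [642.4, 142.0, 177.9]
ft_force: [-1.1, 0.2, 0.5]
clock: 28.25
ee_pos: [643.1, 142.2, 179.3]
ee_rot: [0.0, -0.038, 0.999, 0.0]
ft_force: [0.6, 1.2, 1.0]
gripper_width: 33.3
grasp_force: 25.0
```

```bash

python3 -m crank '[[0.4,0,0,-0.1,0],[0.4,0,0,-0.1,0],[0.4,0,0,-0.075,0],[0.4,0,0,0,0],[0.4,0,0,0,0]]' 25| grep -E "pos|ft_force"
python3 -m crank '[[0.4,0.2,0,0,0],[0.4,0.3,0,0,0],[0.4,0.3,0,0,0],[0.4,0.3,0,0,0],[0.4,0.2,0,0,0],[0.4,0,0,0,0]]' 25| grep -E "pos|ft_force"
python3 -c "
from h import *
go(at(FP,140,190.3),FP[2])"
```

```text
ee_pos: [643.0, 142.1, 190.0]
ft_force: [-0.9, 0.3, -3.1]
ee_pos: [590.0, 138.2, 190.0]
ft_force: [-0.2, 0.8, -1.4]
t29.35 pos [590.  138.2 190. ] F [-0.2  0.8 -1.4] w33.5 g25.0
units x,y,z: [ 1.35  -0.012 -0.008] yaw units: 0.011
```

```bash

python3 -m crank '[[0.4,0.3,0,0,0],[0.4,0.4,0,0,0],[0.4,0.4,0,0,0],[0.4,0.4,0,0,0],[0.4,0.3,0,-0.2,0],[0.4,0,0,-0.5,0],[0.4,0,0,-0.3,0],[0.4,0,0,0,0]]' 25| grep -E "pos|ft_force"
python3 -c "
from h import *
go([438.7,-20.5,215],FP[2])"
```

```text
ee_pos: [521.2, 132.9, 232.6]
ft_force: [0.9, 0.1, -2.5]
t30.15 pos [521.2 132.9 232.6] F [ 0.9  0.1 -2.5] w33.5 g25.0
units x,y,z: [ 2.346 -3.67   0.441] yaw units: 0.009
```

```bash

python3 -m crank '[[0.4,0.2,-0.3,0,0],[0.4,0.4,-0.6,0,0],[0.4,0.45,-0.7,0,0],[0.4,0.45,-0.7,0,0],[0.4,0.4,-0.6,0,0],[0.4,0.25,-0.45,0,0],[0.4,0.17,-0.3,0,0],[0.4,0,0,0,0],[0.4,0,0,0.2,0],[0.4,0,0,0,0],[0.4,0,0,0,0]]' 25| grep -E "pos|ft_force"
python3 - <<'E'
from h import *
go([438.7,-20.5,108],FP[2])
a=arm.camera("scene")[195:345,200:400,::-1];cv2.imwrite("pics/pot.png",cv2.resize(a,None,fx=4,fy=4,interpolation=2))
p=arm.sense()["ee_pos"]
print(((proj("scene",[p+[0,0,50-153],[438.7,-20.5,80]])-[200,195]+.5)*4-.5).round())
E
```

```text
ee_pos: [437.5, -19.2, 221.2]
ft_force: [0.5, 0.6, -2.0]
t31.25 pos [437.5 -19.2 221.2] F [ 0.5  0.6 -2. ] w33.6 g25.0
units x,y,z: [-0.028 -0.036  2.829] yaw units: 0.016
[[349. 173.]
 [352. 231.]]
```

View pics/pot.png

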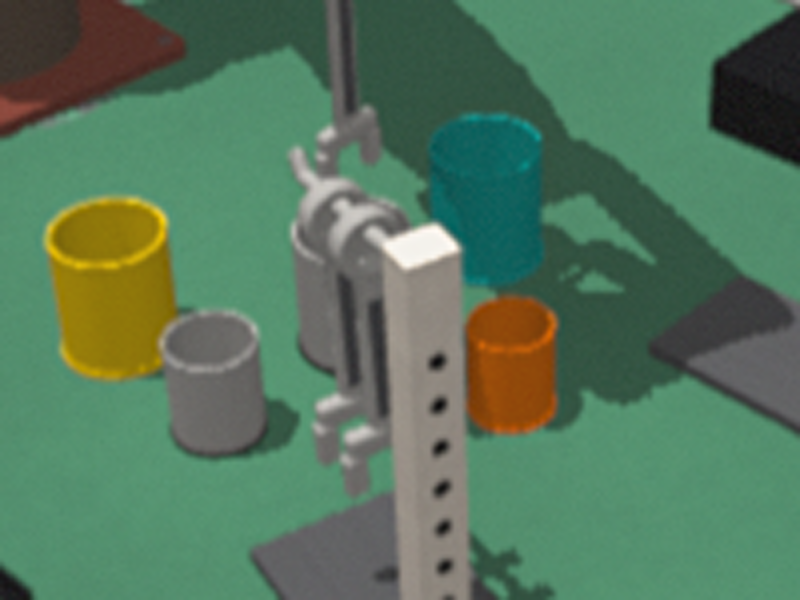

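The jaw is at (348,165) in the crop, centred over the large grey pot, whose rim centre projects to (352,231). I'll lower it slowly, watching the force.

```bash

python3 -m crank '[[0.4,-0.03,-0.036,0.2,0],[0.4,0,0,0.3,0],[0.4,0,0,0.3,0],[0.4,0,0,0.2,0],[0.4,0,0,0,0],[0.4,0,0,0,0]]' 25| grep -E "pos|ft_force"
python3 -m crank '[[0.4,0,0,0.15,0],[0.4,0,0,0.15,0],[0.4,0,0,0.15,0],[0.4,0,0,0,0]]' 25| grep -E "pos|ft_force"
```

```text
ee_pos: [438.9, -21.1, 181.7]
ft_force: [-0.4, -0.1, -1.1]
ee_pos: [438.3, -21.0, 162.8]
ft_force: [-0.1, 0.7, -1.8]
```

```bash

python3 -m crank '[[0.4,0,0,0.2,0],[0.4,0,0,0.2,0],[0.4,0,0,0.2,0],[0.4,0,0,0,0]]' 25| grep -E "pos|ft_force"
python3 -c "
from h import *
go([438.7,-20.5,108],FP[2])"
```

```text
ee_pos: [437.9, -20.9, 138.3]
ft_force: [-0.2, -0.1, -0.9]
t32.70 pos [437.9 -20.9 138.3] F [-0.2 -0.1 -0.9] w33.3 g25.0
units x,y,z: [-0.021  0.007  0.757] yaw units: 0.009
```

```bash

python3 -m crank '[[0.4,-0.02,0,0.2,0],[0.4,0,0,0.2,0],[0.4,0,0,0.15,0],[0.4,0,0,0.05,0],[0.4,0,0,0,0],[0.4,0,0,0,0]]' 25| grep -E "pos|ft_force"
python3 -m crank '[[0.4,0,0,0.04,0],[0.4,0,0,0.04,0],[0.4,0,0,0,0]]' 25| grep -E "pos|ft_force"
```

```text
ee_pos: [440.0, -21.1, 116.2]
ft_force: [0.7, 0.4, -0.9]
ee_pos: [439.7, -21.0, 112.6]
ft_force: [0.1, -0.0, -2.8]
```

```bash

python3 -m crank '[[0.4,0,0,0.04,0],[0.4,0,0,0,0],[0.4,0,0,0,0]]' 25| grep -E "pos|ft_force"
python3 -m crank '[[0.4,0,0,0.03,0],[0.4,0,0,0,0],[0.4,0,0,0,0]]' 25| grep -E "pos|ft_force"
python3 -m crank '[[0.4,0,0,0.02,0],[0.4,0,0,0,0],[0.4,0,0,0,0]]' 25| grep -E "pos|ft_force"
```

```text
ee_pos: [439.8, -21.1, 111.2]
ft_force: [-0.7, 1.2, -2.1]
ee_pos: [439.8, -21.0, 110.0]
ft_force: [-0.6, 0.8, -1.3]
ee_pos: [439.8, -21.0, 109.1]
ft_force: [0.6, -0.1, -1.9]
```

```bash

python3 -m crank '[[0.4,0,0,0.02,0],[0.4,0,0,0,0],[0.4,0,0,0,0]]' 25| grep -E "pos|ft_force"
python3 -m crank '[[0.4,0,0,0.015,0],[0.4,0,0,0,0],[0.4,0,0,0,0]]' 25| grep -E "pos|ft_force"
```

```text
ee_pos: [439.8, -21.1, 108.4]
ft_force: [-1.0, 0.3, -3.0]
ee_pos: [440.3, -21.1, 108.3]
ft_force: [0.1, 1.0, 3.1]
```

```bash

python3 -m crank '[[0.15,0,0,0,0],[0.1,0,0,0,0],[0,0,0,0,0],[-0.1,0,0,0,0],[-0.3,0,0,0,0],[-0.6,0,0,0,0],[-0.8,0,0,0,0],[-0.8,0,0,0,0],[-0.8,0,0,0,0]]' 25| grep -E "pos|force|wid"
python3 -m crank '[[-0.8,0,0,-0.3,0],[-0.8,0,0,-0.5,0],[-0.8,0,0,-0.8,0],[-0.8,0,0,-0.8,0],[-0.8,0,0,-0.8,0],[-0.8,0,0,-0.4,0],[-0.8,0.2,0,0,0],[-0.8,0,0,0,0],[-0.8,0,0,0,0]]' | grep -E "pos|force|wid|clock"
python3 - <<'E'
from h import *
a=arm.camera("scene")[165:345,240:450,::-1];a=cv2.resize(a,None,fx=2.2,fy=2.2,interpolation=2)
b=arm.camera("top")[140:360,230:410,::-1];b=cv2.resize(b,(int(180*396/220),396),interpolation=2)
cv2.imwrite("pics/end.png",np.hstack([a,b]))
E
```

```text
ee_pos: [439.8, -21.1, 107.8]
ft_force: [-0.1, -0.3, 0.2]
gripper_width: 75.7
grasp_force: 0.0
clock: 36.9
ee_pos: [430.9, -21.5, 250.6]
ft_force: [-0.4, 0.4, -0.5]
gripper_width: 78.6
grasp_force: 0.0
```

View pics/end.png

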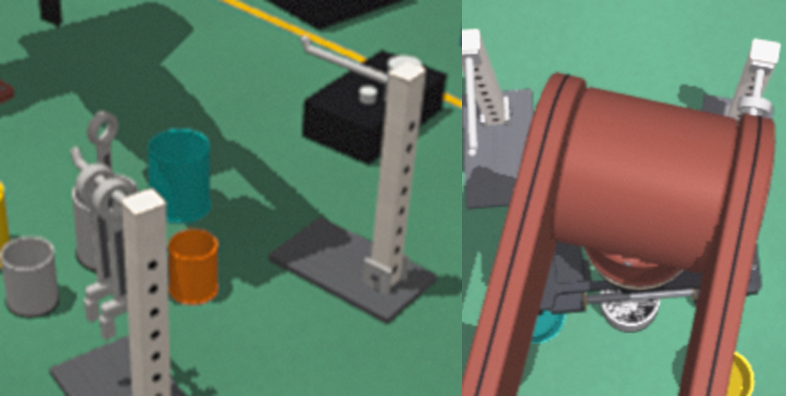

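The long spanner stands in the large grey pot, with its ring at (103,128) in the crop. The two short ones hang behind the spare lip, and the full hook is empty. The gripper is clear of everything.

```bash
python3 -c "
from cell import arm
print(arm.hand_in())"
```

```text
the job is handed in; nothing more can be done
None
```

The job is handed in: both short spanners hang one behind the other behind the spare hook's lip, the long one stands in the larger grey pot, and it took about 37 s with no reading I saw above about 3 N.

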